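Lay a felting place

ROBOT

A 6-joint arm with a two-finger parallel gripper is mounted at the origin on the work surface. World frame = base frame: x ahead of the robot, y to its left, z up, the work surface at z = 0. Lengths are in mm, angles in rad, forces in N, time in s.
With the tool pointing down it reaches from about 250 to 725 mm from the base axis. Payload 9.7 kg.
Tool frame: the origin (TCP) lies midway between the tips of the shut fingers; the grasp point (between the pads) lies 19 mm behind it; y points along the fingers, z is the direction in which the jaws open and shut, and the axes are right-handed (so a half turn about y gives the same grasp; the last joint's range is limited). The gripper opens to 85 mm and grips with 20 to 120 N. Pads are 22 mm wide; open, the fingers measure 114 mm over their backs; the gripper's body (76 mm by 85 mm) begins 54 mm behind the grasp point. The pads swing forward as they close: fully open they stand 13 mm farther back than shut.
Start: joints at [1.192, 0.087, 0.176, 1.66, 0, 1.571], TCP at [203.39, 511.008, 206.484] pointing down, gripper open.
Joint ranges: [-3.13, 3.13], [-0.85, 1.81], [-1.15, 1.24], [-2.2, 2.28], [-1.44, 1.52], [-3.14, 3.14]. Speed limits (rad/s): [2.22, 2.22, 2.57, 3.14, 3.14, 3.14].

INTERFACE

Orientations are given as [roll, pitch, yaw] about the fixed x, y, z axes, in that order (R = Rz(yaw) Ry(pitch) Rx(roll)).
In Python, from workcell import manip gives the robot as it stands. The module is installed in compiled form; this text tells all that it offers. Calls block until the motion is done:
- manip.reach(position, orientation): joint-space move of the TCP to a pose.
- manip.move_straight(position, orientation=None, max_speed=150, max_force=None): straight line of the TCP; orientation=None keeps the orientation; max_speed is the mean speed in mm/s. With max_force (N) it stops when the force on the tool has changed by that much, and returns True; else False.
- manip.move_joints(angles): joint-space move.
- manip.grip(opening): opening from 0.0 (shut) to 1.0 (fully open); the grip force is fixed at half the most; returns when the fingers have stopped.
- manip.sleep(seconds).
- manip.solve_ik(position, orientation): joint angles nearest the present ones, or None.
- manip.sense(): the state.
- manip.camera(name): name is "scene" or "top" or "wrist"; returns (picture, depth): 400x640x3 uint8, red, green, blue; 400x640 float32, mm along the optical axis (not along the pixel's ray), 0 where there is no reading.
- manip.get_calibration(name): a dict with "fx", "fy", "cx", "cy" (pixels), "extrinsics" (4x4, takes a point from world to camera coordinates); the wrist camera has in their place "hand_eye" (4x4, takes a point from camera to tool coordinates, whose origin is the TCP and whose axes are the tool frame's). Camera axes: x right, y down, z forward; pixel columns grow to the right and rows downward; lengths in mm; the calibration is good to about 2 mm. A picture is of the moment at which its call begins: read the wrist's pose just before it. get_calibration takes no time and is no camera call.
A pose or a line that the arm cannot do raises manip.IKError and nothing moves.
- manip.job_done(): hands the job in, once; it reports no verdict.
The state is a dict: "clock": time; "joints": joint angles; "dq": joint speeds; "joint_efforts": joint torques, N m; "position": TCP position; "ee_rot": TCP orientation; "contact_force": force on the tool from outside, world axes, zero at the start; "moment": the same for the moment, N m; "grip_width": opening from 0.0 (shut) to 1.0 (fully open).
Only numpy, scipy, OpenCV 4.12 (cv2) and the standard library are available. Lean on these libraries where they do the work, as an engineer would, in place of code of your own. Each camera call takes 0.05 s, during which the arm holds its last target.

TASK

Lay the felting place for the next pupil with the tools from the black rubber mat; left, right and behind are as seen from the robot, facing the ribbed board. Put the float to the left of the board, the slatted soap rest to its right with the mushroom standing between board and rest, the bar of soap on the soap rest, and the water bottle behind the board. Centre each on the middle of the board's edge (the rest in line with the mushroom) with about 2 cm of bare table between neighbours, float and soap rest lengthwise parallel to the board's left and right edges, the soap centred lengthwise on its rest, and leave the cup, jar and brush where they are.

Things in the scene. Friction and masses are not known exactly. Their poses are not given: they have to be found in the camera images.
- board: Ribbed beech felting board, a slab 180 mm deep (its x, pointing away from the robot) by 150 mm wide (its y, to the left seen from the robot) by 18 mm high (ribs to 20), its fine ribs running left to right. Fixed to the table; it may be turned a few degrees. Origin: centre of its underside. z up. 
- mat: Black ribbed rubber draining mat 330 mm (x) by 240 mm (y), 4 mm thick, fixed on the table, either left or right of the board. The five things and the cup stand on it at the start, in any order. Origin: centre of its underside. z up. 
- float_tool: Wooden felting float: a flat rectangular ribbed sole 95 mm (x) by 58 mm (y), 16 mm thick, under a bar grip 88 mm long (x), 24 mm wide (y), between 36 and 60 mm above the underside, on two posts that stand 33 mm either side of the middle. Take it by the bar. 0.15 kg. Origin: centre of its underside. z up. 
- mushroom: Turned wooden felting mushroom: round sole 56 mm across and 20 mm thick with an upright round handle 28 mm across in its middle, 62 mm high over all (the handle is at full width between 34 and 54 mm above the underside). 0.09 kg. Origin: centre of its underside. z up. 
- soap_rest: Flat slatted wooden soap rest, 100 mm long (x) by 60 mm wide (y) by 20 mm high: six cross slats on two runners, flat on top, no rim. 0.07 kg. Origin: centre of its underside. z up. 
- soap: Bar of pale olive soap with rounded edges, 72 mm long (x) by 46 mm wide (y) by 28 mm high. 0.11 kg. Origin: centre of its underside. z up. 
- bottle: White plastic water bottle, round: body 50 mm across up to 94 mm, then a tapering shoulder to 104 mm and a grey watering rose up to 32 mm across, its top at 122 mm. 0.18 kg. Origin: centre of its underside. z up. 
- cup: Terracotta cup, 64 mm across the rim, 75 mm high, loose on the mat among the tools; a bystander, to be left alone. Origin: centre of its underside. z up. 
- jar: Amber glass jar with a steel cap, 56 mm across, 85 mm high, loose on the table behind the board's left corner; a bystander, to be left alone. Origin: centre of its underside. z up. 
- brush: Wooden scrubbing brush, bristles down, 130 mm long (x) by 46 mm wide by 39 mm high, loose on the table behind the board and to its right; a bystander, to be left alone. Origin: centre of its underside. z up. 
Mind the look-alikes: they are no part of the job. What is shaped like the soap but pink is not meant.

How it is judged:
By the outcome, as a careful person would: the job done as asked, in the order asked, and still so for the second after the job is handed in, with the robot touching nothing.
It also fails if it takes over 128 s, if anything falls off the work surface, if the arm or the gripper's body presses on something with over 40 N, if the wrist force passes 120 N, or if a joint passes its speed limit or range.

## Working session

There is one attempt and no reset: what is moved stays moved. The work goes in short steps, each a Python script; the robot and the scene stay as the last script left them, time stands still between calls to the robot, and variables do not carry over. Pictures are saved under pics/ and viewed, and the job is handed in when it is done.

```bash
mkdir -p pics; ls
python3 - <<'E'
from workcell import manip
import cv2,numpy as np
s=manip.sense();print(s)
for n in("scene","top","wrist"):
    p,d=manip.camera(n);cv2.imwrite(f"pics/{n}0.png",p[:,:,::-1]);np.save(f"pics/{n}0.npy",d)
    print(n,{k:np.round(v,3).tolist() for k,v in manip.get_calibration(n).items()})
E
```

```text
pics
{'clock': 0.0, 'joints': array([1.19202084e+00, 8.74725085e-02, 1.75140172e-01, 1.65981009e+00,
       6.51039085e-06, 1.57083572e+00]), 'dq': array([ 2.02381160e-03, -4.64880730e-05,  1.51357085e-03, -1.80421665e-03,
       -3.42068234e-04, -6.18620706e-04]), 'joint_efforts': array([ 1.12451045e-03, -5.20376801e+01,  4.64816129e+01,  1.58800028e-02,
        1.51127665e-05, -1.32329927e-05]), 'position': array([203.2811604 , 510.77040412, 205.77936128]), 'ee_rot': array([-1.57214243e+00,  6.45735469e-06, -3.78814895e-01]), 'contact_force': array([-0.63522703,  0.5802549 ,  0.77299269]), 'moment': array([ 0.07530207, -0.0172043 ,  0.01746569]), 'grip_width': 1.003936828506076}
scene {'fx': 386.019, 'fy': 386.019, 'cx': 318.644, 'cy': 200.525, 'extrinsics': [[0.338, 0.941, -0.008, -164.81], [0.689, -0.253, -0.679, -319.76], [-0.641, 0.224, -0.734, 1494.061], [0.0, 0.0, 0.0, 1.0]]}
top {'fx': 479.444, 'fy': 479.444, 'cx': 310.831, 'cy': 195.737, 'extrinsics': [[-0.02, -1.0, -0.005, -20.659], [-0.997, 0.021, -0.079, 492.326], [0.079, 0.004, -0.997, 1351.151], [0.0, 0.0, 0.0, 1.0]]}
wrist {'fx': 350.832, 'fy': 350.832, 'cx': 321.943, 'cy': 203.697, 'hand_eye': [[0.001, 0.964, 0.267, -66.952], [0.0, -0.267, 0.964, -166.584], [1.0, -0.0, -0.0, -0.113], [0.0, 0.0, 0.0, 1.0]]}
```

View pics/top0.png

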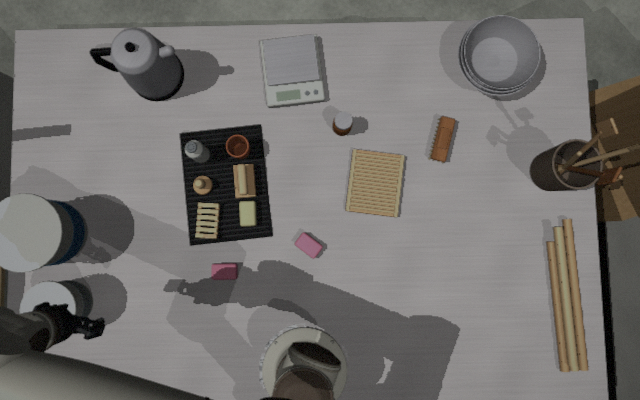

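View pics/scene0.png

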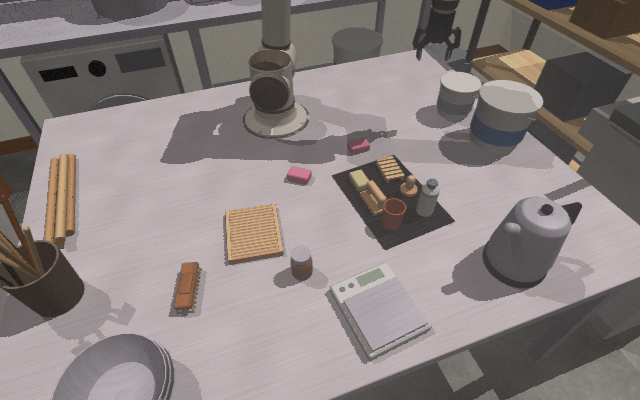

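View pics/wrist0.png

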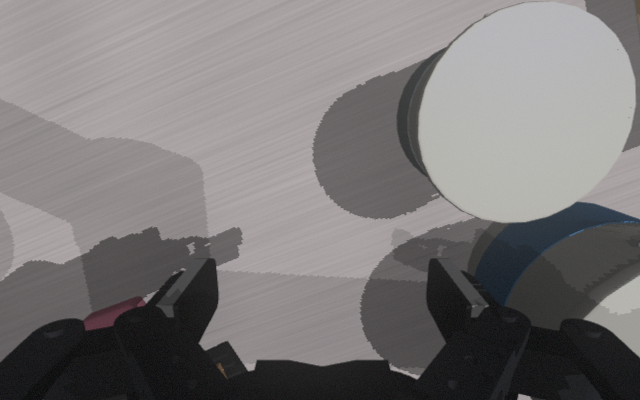

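Top view, with the robot at the bottom:
- The mat is at about (226,184), left of the board at (376,183).
- On the mat are the bottle (196,150), cup (237,146), mushroom (202,185), float (244,181), rest (207,220) and olive soap (248,213).
- Two pink soap-like bars lie off the mat at (224,272) and (308,245).
- The jar is at (343,123) and the brush at (443,139).

Next I'll get rough positions from this view, then look more closely with the wrist camera.

```bash
cat > h.py <<'E'
from workcell import manip
import numpy as np, cv2
from scipy.spatial.transform import Rotation as Ro
def Rt(e): return Ro.from_euler('xyz',e).as_matrix()
def campose(name,state=None):
    "returns K, R (cam->world), origin"
    c=manip.get_calibration(name)
    if name!="wrist":
        E=np.array(c["extrinsics"]);R=E[:3,:3].T;o=-R@E[:3,3]
    else:
        H=np.array(c["hand_eye"]);T=Rt(state["ee_rot"]);R=T@H[:3,:3];o=T@H[:3,3]+np.array(state["position"])
    return (c["fx"],c["fy"],c["cx"],c["cy"]),R,o
def ray(cp,uv,z):
    k,R,o=cp;uv=np.atleast_2d(np.float64(uv))
    d=np.c_[(uv[:,0]-k[2])/k[0],(uv[:,1]-k[3])/k[1],np.ones(len(uv))]@R.T
    return o+d*((z-o[2])/d[:,2])[:,None]
def proj(cp,P):
    k,R,o=cp;c=(np.atleast_2d(P)-o)@R
    return np.c_[c[:,0]/c[:,2]*k[0]+k[2],c[:,1]/c[:,2]*k[1]+k[3]]
def cloud(cp,d):
    k,R,o=cp;v,u=np.mgrid[:400,:640]
    P=np.stack([(u-k[2])/k[0]*d,(v-k[3])/k[1]*d,d],-1)@R.T+o
    P[d<=0]=np.nan
    return P
DOWN=lambda yaw:[-np.pi/2,0,yaw]
def snap(tag):
    s=manip.sense();p,d=manip.camera("wrist");cv2.imwrite(f"pics/{tag}.png",p[:,:,::-1])
    np.savez(f"pics/{tag}.npz",p=p,d=d,rot=s["ee_rot"],pos=s["position"]);return s
def load(tag):
    z=np.load(f"pics/{tag}.npz");s=dict(ee_rot=z["rot"],position=z["pos"]);return z["p"],z["d"],campose("wrist",s)
E
python3 - <<'E'
from h import *
cp=campose("top")
for n,uv,z in [("board",(376,183),20),("mat",(226,184),4),("bottle",(194,147),126),("cup",(237,146),79),("mush",(202,185),66),("float",(244,181),60),("rest",(207,220),24),("soap",(248,213),32),("pink1",(224,272),28),("pink2",(308,245),28),("jar",(343,123),85),("brush",(443,139),39),("kettle",(130,45),100),("scale",(293,70),30)]:
    print(n,ray(cp,uv,z).round())
for pos in ([380,240,330],[400,-50,330],[330,230,330],[330,-50,330]):
    print(pos,manip.solve_ik(pos,DOWN(0)))
E
```

```text
board [[ 524. -218.   20.]]
mat [[532. 214.   4.]]
bottle [[620. 277. 126.]]
cup [[629. 170.  79.]]
mush [[524. 270.  66.]]
float [[534. 154.  60.]]
rest [[428. 266.  24.]]
soap [[446. 148.  32.]]
pink1 [[281. 217.  28.]]
pink2 [[352. -20.  28.]]
jar [[ 686. -124.   85.]]
brush [[ 644. -409.   39.]]
kettle [[914. 460. 100.]]
scale [[857.  13.  30.]]
[380, 240, 330] [ 5.63316261e-01 -6.79277376e-02  2.67721136e-01  1.90644520e+00
  4.44089210e-16  5.63316261e-01]
[400, -50, 330] [-0.12435499 -0.17349718  0.17334733  1.91764083  0.         -0.12435499]
[330, 230, 330] [ 6.08689307e-01 -1.75446104e-01  1.71697233e-01  1.91793966e+00
  4.44089210e-16  6.08689307e-01]
[330, -50, 330] [-0.15037143 -0.32603     0.05433719  1.95116351  0.         -0.15037143]
```

Run:
```python
from h import *
manip.reach([385,214,260],DOWN(0));manip.sleep(0.3);snap("mat1")
manip.reach([400,-240,260],DOWN(0));manip.sleep(0.3);s=snap("board1")
print(s["clock"],s["position"],s["ee_rot"])
```

```text
3.7917 [ 400.2500469  -239.55877473  260.00983023] [-1.57078944e+00 -5.00220802e-05  9.04437652e-04]
```

View pics/mat1.png

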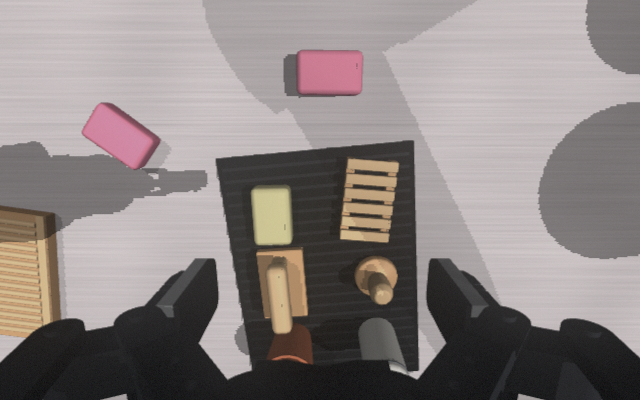

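View pics/board1.png

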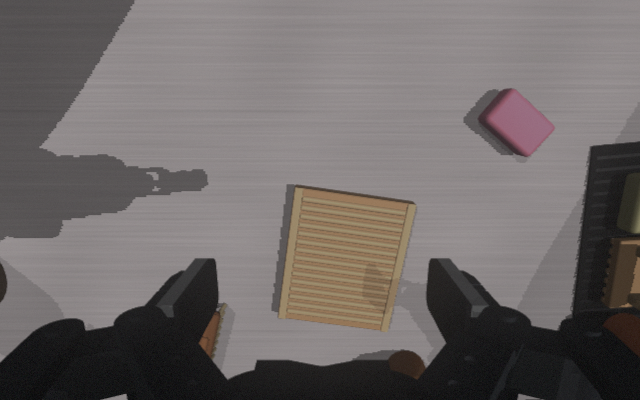

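The wrist view has its rows growing along +x, so the gripper hides the far half. In mat1 the olive soap is at (271,215), the rest at (370,200), the float at (281,285) and the mushroom at (380,285). The two pink bars, at (330,72) and (120,135), are the look-alikes. The board's corners in board1 are at about (295,186), (415,203), (386,331) and (279,318). I'll take two more views from farther out.

Run:
```python
from h import *
manip.reach([560,-260,240],DOWN(0));manip.sleep(0.3);s=snap("board2")
manip.reach([560,214,240],DOWN(0));manip.sleep(0.3);s=snap("mat2")
print(s["clock"],s["position"],s["ee_rot"])
```

```text
6.9167 [560.18106895 213.48165533 239.97589851] [-1.57085071e+00  7.88192310e-05 -8.18896163e-04]
```

View pics/mat2.png

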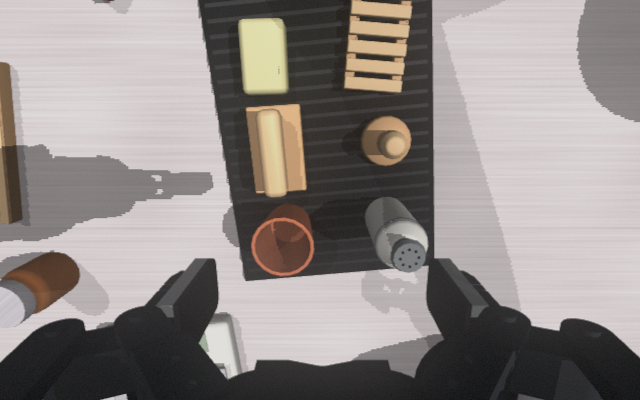

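View pics/board2.png

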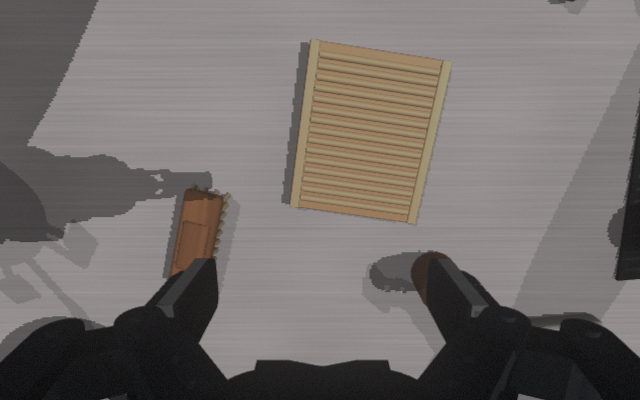

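```bash
cat > m.py <<'E'
from h import *
def rect(P):
    (c,(w,h),a)=cv2.minAreaRect(np.float32(P))
    if w<h: a+=90;w,h=h,w
    a=(a+90)%180-90
    return np.round(c,1),round(w,1),round(h,1),round(a,2)
def comp(mask,seed,r=12):
    n,l,st,ce=cv2.connectedComponentsWithStats(mask.astype(np.uint8),connectivity=8)
    x,y=seed;w=l[y-r:y+r,x-r:x+r];w=w[w>0]
    return l==np.bincount(w).argmax()
E
python3 - <<'E'
from m import *
for tag,S in {"mat1":dict(soap=(271,215),rest=(370,192),flt=(281,295),mush=(380,287)),"mat2":dict(soap=(264,60),rest=(380,48),flt=(271,150),mush=(394,145),bottle=(408,256),cup=(283,250))}.items():
    p,d,cp=load(tag);P=cloud(cp,d)
    hsv=cv2.cvtColor(p,cv2.COLOR_RGB2HSV)
    print(tag)
    for n,(x,y) in S.items():
        print(n,"hsv",hsv[y,x],"P",P[y,x].round(1))
    print("table",P[100,520].round(1),P[250,160].round(1),"mat",P[175,330].round(1),P[120,330].round(1))
for tag in("board1","board2"):
    p,d,cp=load(tag);P=cloud(cp,d);hsv=cv2.cvtColor(p,cv2.COLOR_RGB2HSV)
    for x,y in((345,250),(370,140),(480,250)): print(tag,hsv[y,x],P[y,x].round(1))
E
```

```text
mat1
soap hsv [ 26  68 205] P [440.9 154.   32. ]
rest hsv [ 17  85 195] P [415.2 270.8  23.1]
flt hsv [ 20  79 210] P [527.9 166.7  63.5]
mush hsv [ 16  86 133] P [519.1 281.2  60.9]
table [310.4 445.8  -1.8] [499.3   1.5  -0.8] mat [398.6 223.8   3.1] [333.2 223.5  -1.3]
mat2
soap hsv [ 28  59 224] P [448.5 155.5  31.9]
rest hsv [ 17  81 216] P [436.6 271.6  24.6]
flt hsv [ 22  74 222] P [534.  163.4  63. ]
mush hsv [ 17  85 213] P [529.1 282.5  65.5]
bottle hsv [108  10 127] P [618.  287.4 126. ]
cup hsv [  7 108  87] P [652.7 167.9  30.7]
table [486.5 433.2   0. ] [666.4   9.6  -2. ] mat [570.3 222.4   2.7] [507.8 222.    3.5]
board1 [ 16  94 128] [ 507.  -211.1   17.4]
board1 [  0  11 142] [ 372.2 -182.1   -1.7]
board1 [  0   9 147] [514.8 -32.5  -1.1]
board2 [173  14 149] [ 6.658e+02 -2.322e+02  3.000e-01]
board2 [ 16  86 137] [ 528.1 -208.3   19.6]
board2 [  0   9 147] [ 6.662e+02 -6.300e+01 -4.000e-01]
```

Run:
```python
from m import *
def poly(mask,cp,z):
    c=max(cv2.findContours(mask.astype(np.uint8),cv2.RETR_EXTERNAL,cv2.CHAIN_APPROX_NONE)[0],key=cv2.contourArea)
    return ray(cp,c[:,0,:],z)[:,:2]
for tag,S in {"mat1":dict(soap=(271,215),rest=(370,192),flt=(281,295),mush=(380,287)),"mat2":dict(soap=(264,60),rest=(380,48),flt=(271,150),mush=(394,145),bottle=(408,256),cup=(283,250))}.items():
    p,d,cp=load(tag);P=cloud(cp,d);z=P[...,2];hsv=cv2.cvtColor(p,cv2.COLOR_RGB2HSV)
    sat=(hsv[...,1]>45)&(hsv[...,2]>70)
    for n,s in S.items():
        if n=="soap": m=comp(sat&(hsv[...,0]>22)&(z>12),s);print(tag,n,rect(poly(m,cp,24)),m.sum())
        if n=="rest": m=comp(sat&(z>17)&(z<30),s);m=cv2.morphologyEx(m.astype(np.uint8),cv2.MORPH_CLOSE,np.ones((15,15)));
        if n=="rest":
            m=(sat&(z>17)&(z<30));mm=np.zeros_like(m);mm[max(0,s[1]-60):s[1]+60,s[0]-45:s[0]+45]=m[max(0,s[1]-60):s[1]+60,s[0]-45:s[0]+45]
            mm=cv2.morphologyEx(mm.astype(np.uint8),cv2.MORPH_CLOSE,np.ones((15,15)));print(tag,n,rect(poly(mm,cp,24)))
        if n=="flt":
            m=comp((z>56)&(z<70),s);q=P[m][:,:2];print(tag,"grip",rect(q),q.mean(0).round(1))
            m=comp(sat&(z>14)&(z<70),s);mm=sat&(z>15)&(z<24)&m;print(tag,"sole",rect(P[mm][:,:2]))
        if n=="mush":
            m=comp((z>58)&(z<72),s,6);q=P[m][:,:2];c=cv2.minEnclosingCircle(np.float32(q));print(tag,"knob",c,q.mean(0).round(1))
            m=np.zeros_like(sat);m[s[1]-50:s[1]+45,s[0]-45:s[0]+40]=1;mm=m&sat&(z>15)&(z<27);print(tag,"sole",cv2.minEnclosingCircle(np.float32(P[mm][:,:2])))
        if n=="bottle":
            m=comp((z>120)&(z<132),s,6);q=P[m][:,:2];print(tag,n,cv2.minEnclosingCircle(np.float32(q)),q.mean(0))
            mm=np.zeros_like(sat);mm[190:280,350:435]=1
            for a,b in((20,50),(50,90)):
                q=P[mm.astype(bool)&(z>a)&(z<b)];print("  body",q.min(0).round(),q.max(0).round())
        if n=="cup": m=np.zeros_like(sat);m[200:285,240:320]=1;q=P[m&(z>70)][:,:2];print(tag,n,cv2.minEnclosingCircle(np.float32(q)))
for tag,z0 in(("board1",20),("board2",20)):
    p,d,cp=load(tag);P=cloud(cp,d);z=P[...,2];hsv=cv2.cvtColor(p,cv2.COLOR_RGB2HSV)
    m=comp((hsv[...,1]>45)&(hsv[...,2]>70)&(z>8)&(z<28),(340,200) if tag=="board1" else (370,140))
    print(tag,rect(poly(m,cp,18)))
    q=cv2.approxPolyDP(np.float32(poly(m,cp,18)),20,True)[:,0];print(q.round(1).tolist())
p,d,cp=load("board2");P=cloud(cp,d);z=P[...,2];hsv=cv2.cvtColor(p,cv2.COLOR_RGB2HSV)
m=np.zeros_like(z,bool);m[180:290,160:232]=1;q=P[m&(z>25)&(z<45)];print("brush",q.min(0).round(),q.max(0).round())
m[:]=0;m[245:310,405:450]=1;q=P[m&(z>20)&(z<95)];print("jar",q.min(0).round(),q.max(0).round())
```

```text
mat1 soap (array([443.6, 153.2]), 74.8, 47.2, 1.15) 2290
mat1 rest (array([426. , 268.2]), 99.9, 60.0, -4.51)
mat1 grip (array([537.6, 162.3]), 87.4, 24.1, 3.73) [534.9 162.9]
mat1 sole (array([557.5, 163.9]), 133.8, 58.3, 4.43)
mat1 knob ((528.7094116210938, 282.8385009765625), 13.24440860748291) [526.8 282.1]
mat1 sole ((506.75146484375, 271.0819091796875), 49.628028869628906)
mat2 soap (array([444.8, 153.3]), 72.3, 47.1, 1.04) 3509
mat2 rest (array([434. , 267.9]), 86.3, 59.6, -4.54)
mat2 grip (array([538.7, 162.4]), 87.3, 24.1, 3.75) [536.8 163.1]
mat2 sole (array([538.9, 162.3]), 95.1, 58.1, 3.86)
mat2 knob ((529.5089721679688, 283.0776062011719), 13.242608070373535) [529.  282.3]
mat2 sole ((529.669921875, 283.11224365234375), 26.966053009033203)
mat2 bottle ((619.1692504882812, 287.9197082519531), 15.922201156616211) [618.04550029 287.21074319]
  body [595. 263.  20.] [628. 306.  50.]
  body [595. 263.  50.] [628. 308.  90.]
mat2 cup ((629.0692138671875, 172.1798553466797), 31.932952880859375)
board1 (array([ 524., -213.]), 182.4, 148.4, -8.41)
[[423.3999938964844, -271.0], [602.5999755859375, -298.29998779296875], [624.0, -153.89999389648438], [446.79998779296875, -127.5999984741211]]
board2 (array([ 525.3, -213.2]), 179.7, 148.6, -8.39)
[[426.3999938964844, -271.8999938964844], [603.5, -297.79998779296875], [624.2999877929688, -153.1999969482422], [448.5, -127.0999984741211]]
brush [ 580. -442.   25.] [ 685. -373.   40.]
jar [ 666. -150.   20.] [ 712. -117.   60.]
```

All measured sizes match the given ones: board 180×148.5 at yaw −8.4°, float bar 87×24, rest 100×60, soap 72×47, mushroom sole radius 27, rose radius 16. There are three soap-shaped things: olive on the mat at mat1 (271,215), and pink ones at (330,72) and (120,135). The olive one fits "pale olive", and I'll confirm that in a crop.

```bash
python3 - <<'E'
import cv2
a=cv2.imread("pics/mat1.png")[30:260,70:410];cv2.imwrite("pics/crop1.png",cv2.resize(a,None,fx=2.2,fy=2.2,interpolation=cv2.INTER_CUBIC))
E
cat >> h.py <<'E'
C=np.array([524.8,-213.1]);BY=np.deg2rad(-8.4)
bx=np.array([np.cos(BY),np.sin(BY)]);by=np.array([-bx[1],bx[0]])
T=lambda x,y:C+x*bx+y*by
def carry(src,yaw,zp,dst,yawd,zd,hi,o1=1.0,o2=0.7,wexp=None):
    """pick with TCP at src,zp; place with TCP at dst,zd"""
    manip.grip(o1)
    manip.reach([*src,zp+90],DOWN(yaw))
    manip.move_straight([*src,zp],DOWN(yaw),max_speed=120)
    manip.grip(0.0);g=manip.sense()["grip_width"]*85;print("grip mm",round(g,1),"expected",wexp)
    if abs(g-wexp)>6: print("BAD GRIP");return False
    manip.move_straight([*src,hi],DOWN(yaw),max_speed=150)
    manip.reach([*dst,hi],DOWN(yawd))
    print("lifted grip",round(manip.sense()["grip_width"]*85,1))
    hit=manip.move_straight([*dst,zd],DOWN(yawd),max_speed=90,max_force=12)
    s=manip.sense();print("hit",hit,"pos",s["position"].round(1),"F",s["contact_force"].round(1))
    manip.sleep(0.2);manip.grip(o2)
    manip.move_straight([*dst,zd+90],DOWN(yawd),max_speed=150)
    print("clock",round(manip.sense()["clock"],1));return True
E
python3 - <<'E'
from h import *
for n,t,z in(("float",T(0,124),33),("rest",T(0,-201),3),("mush",T(0,-123),25),("soap",T(0,-201),25),("bot",T(135,0),59),("bothi",T(135,0),200)):
    print(n,t.round(1),manip.solve_ik([*t,z],DOWN(BY)) is not None)
print(manip.solve_ik([619,287.7,200],DOWN(0)))
E
```

```text
float [542.9 -90.4] True
rest [ 495.4 -411.9] True
mush [ 506.8 -334.8] True
soap [ 495.4 -411.9] True
bot [ 658.4 -232.8] True
bothi [ 658.4 -232.8] True
[4.35078338e-01 4.29031917e-01 5.76768783e-01 1.71853319e+00
 4.44089210e-16 4.35078338e-01]
```

View pics/crop1.png

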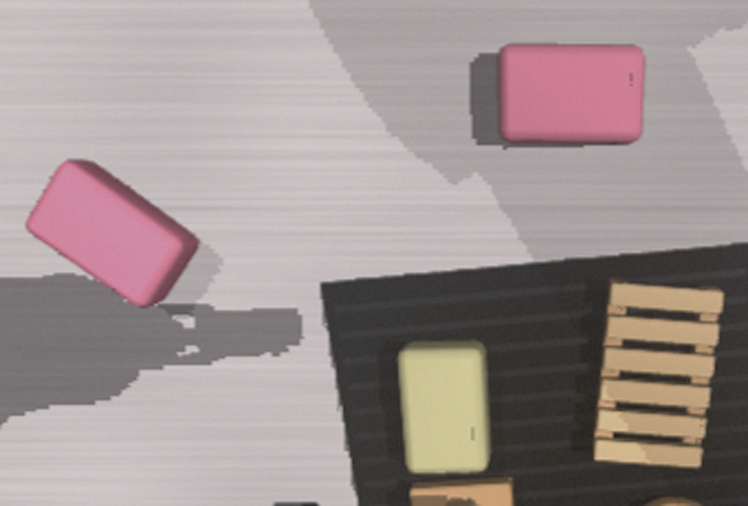

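The crop shows the olive bar on the mat is the soap; both pink bars lie off the mat and stay put. Float first.

```bash
python3 - <<'E'
s=open("h.py").read()
s=s.replace("max_speed=90,max_force=12)","max_speed=90,max_force=20)\n    if hit and manip.sense()['position'][2]>zd+3: print('early stop',manip.sense()['position'][2]);hit=manip.move_straight([*dst,zd],DOWN(yawd),max_speed=60,max_force=30)\n    if manip.sense()['position'][2]>zd+4: print('STOPPED HIGH');return False")
open("h.py","w").write(s)
E
python3 - <<'E'
from h import *
# float
carry([538.3,162.4],np.deg2rad(3.75),33,T(0,124),BY,29.7,150,o1=0.6,o2=0.55,wexp=24)
s=manip.sense()
manip.reach([427,200,260],DOWN(0))if 0 else None
E
```

```text
grip mm 21.6 expected 24
lifted grip 21.5
hit False pos [543.2 -90.5  30.2] F [-1.4  1.2  1.1]
clock 14.0
```

Run:
```python
from h import *
ok=carry([426.7,268.1],np.deg2rad(-4.5),7,T(0,-201),BY,3.7,130,o1=1.0,o2=0.85,wexp=60)
t=T(0,-110)
if ok:
    manip.reach([t[0]+60,t[1],220],DOWN(0));manip.sleep(0.3);snap("chk1")
```

```text
grip mm 0.0 expected 60
BAD GRIP
```

Run:
```python
from h import *
s=snap("r1");print(s["clock"],s["position"],s["contact_force"],s["grip_width"])
p,d=manip.camera("scene");cv2.imwrite("pics/scene1.png",cv2.resize(p[120:270,300:500,::-1],None,fx=4,fy=4,interpolation=cv2.INTER_CUBIC))
```

```text
17.5167 [426.66197584 268.10104115   6.95515612] [ 0.30040937 -0.82160106  0.2381982 ] 0.00045633643115292814
```

View pics/r1.png

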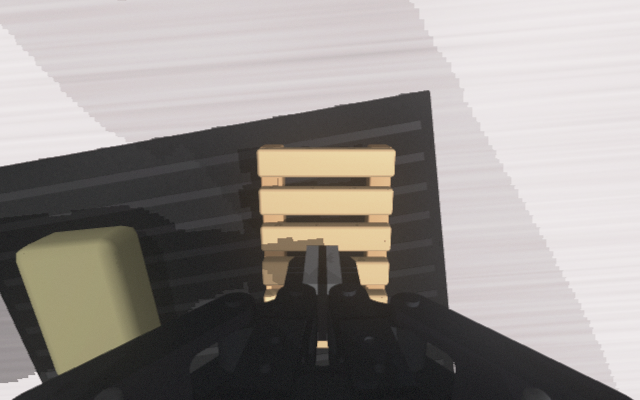

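View pics/scene1.png

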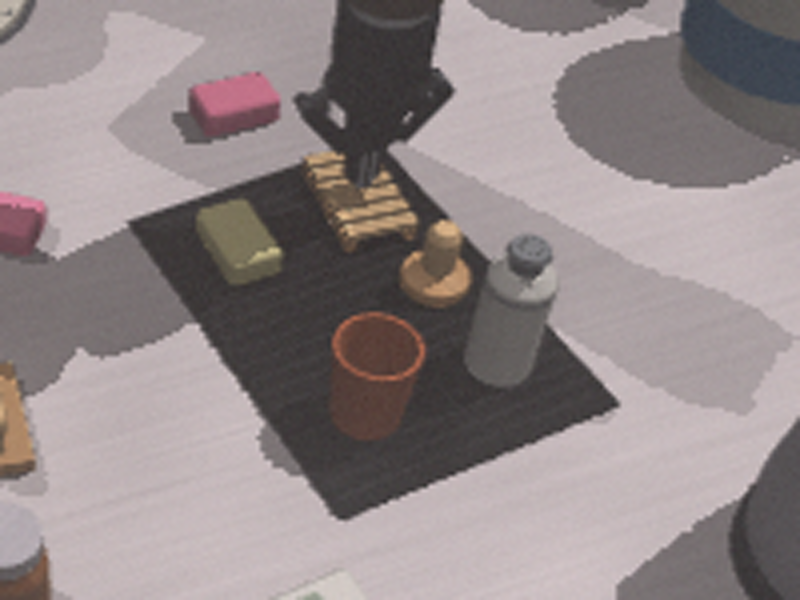

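Run:
```python
from h import *
p,d,cp=load("r1");P=cloud(cp,d)
for uv in((325,160),(325,200),(325,232),(280,235),(375,235),(312,255),(334,255),(300,275),(345,275),(322,285)): print(uv,P[uv[1],uv[0]].round(1))
cv2.imwrite("pics/crop2.png",cv2.resize(p[130:330,220:440,::-1],None,fx=3,fy=3,interpolation=cv2.INTER_CUBIC))
```

```text
(325, 160) [382.1 272.6  23. ]
(325, 200) [399.6 271.2  23.9]
(325, 232) [414.7 270.1  23.4]
(280, 235) [414.7 249.5  23.2]
(375, 235) [417.9 292.6  23.7]
(312, 255) [415.9 264.7  45.5]
(334, 255) [416.7 273.3  45.2]
(300, 275) [419.3 260.1  55.1]
(345, 275) [420.9 276.8  54.5]
(322, 285) [416.6 268.6  68.9]
```

View pics/crop2.png

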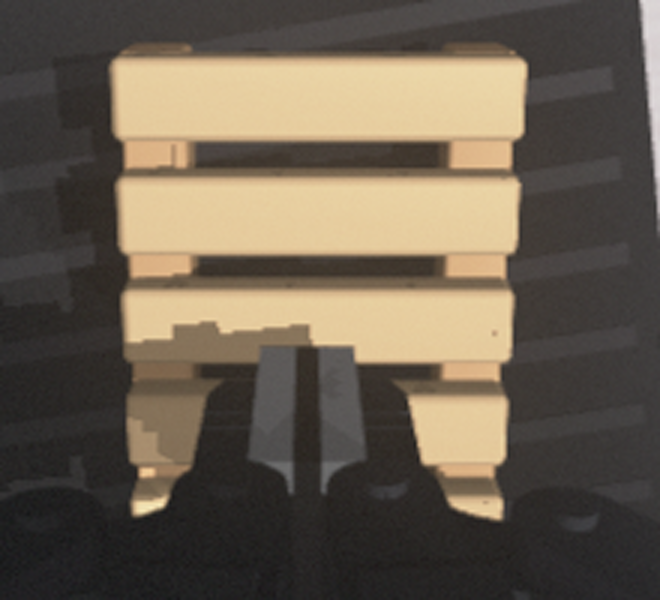

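Run:
```python
from h import *
p,d,cp=load("r1");P=cloud(cp,d)
for v in range(240,292,4): print(v,P[v,312].round(1),P[v,333].round(1))
for z in(7,24,30,45): print(z,proj(cp,[416,264,z]).round())
s=manip.sense();print(s["contact_force"],s["joint_efforts"].round(1))
```

```text
240 [418.6 263.8  22.1] [418.9 273.4  23.3]
244 [419.9 263.7  24. ] [421.2 273.3  22.6]
248 [415.5 264.5  39.2] [416.3 273.1  38.9]
252 [415.6 264.6  43.1] [416.7 273.   42.2]
256 [415.8 264.7  46.6] [416.8 272.9  45.9]
260 [416.  264.8  49.9] [416.6 272.8  49.9]
264 [415.2 265.   55.1] [416.5 272.7  53.8]
268 [416.  265.   56.9] [416.5 272.6  57. ]
272 [416.3 265.   59.4] [416.8 272.5  59.7]
276 [416.3 265.1  62.5] [416.6 272.4  63. ]
280 [416.1 265.2  65.9] [417.1 272.3  65.1]
284 [416.5 265.2  67.9] [416.8 272.2  68.3]
288 [414.4 265.6  74.4] [415.5 272.1  73.4]
7 [[313. 224.]]
24 [[312. 236.]]
30 [[312. 241.]]
45 [[310. 255.]]
[ 0.77732042 -0.21238502 -0.61820004] [  0.  -45.5  45.8   0.   -0.    0. ]
```

The pads shut above the rest without touching it, and the slats are still flat and undisturbed. The depth image puts the pad tips at z≈37 while the reported TCP is at z=7, so the stated tip doesn't agree with what I see. I'll probe the bare table gently with the shut gripper to find where the tips are.

Run:
```python
from h import *
s=manip.sense();y=s["position"]
manip.move_straight([426.7,268.1,100],max_speed=200)
manip.reach([440,20,60],DOWN(0))
manip.move_straight([440,20,10],max_speed=100,max_force=8)
print(manip.sense()["position"])
hit=manip.move_straight([440,20,-32],max_speed=25,max_force=5)
s=manip.sense();print(hit,s["position"],s["contact_force"],s["clock"])
snap("probe")
manip.move_straight([440,20,s["position"][2]+40],max_speed=200)
```

```text
[440.2035061   20.29947859  10.34361332]
True [439.91967852  19.98608851 -24.75393693] [-1.6921556   0.94378164  6.8127911 ] 21.1333
```

View pics/probe.png

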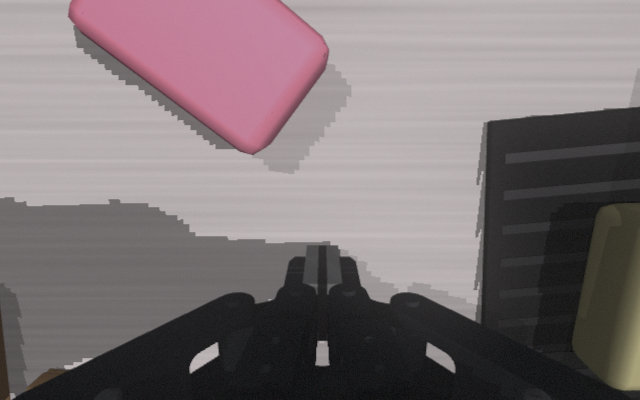

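The probe touched the table at reported z = −24.8, so the real tips sit about 24.7 mm behind the stated TCP. The sideways offset is fine. I'll correct all heights by that amount, then redo the rest and check it together with the float.

Run:
```python
from h import *
D=24.7
ok=carry([426.7,268.1],np.deg2rad(-4.5),7.2-D,T(0,-201),BY,3.9-D,130,o1=1.0,o2=0.85,wexp=60)
if ok:
    t=T(0,-110);manip.reach([t[0]+60,t[1]+20,230],DOWN(0));manip.sleep(0.3);s=snap("chk1");print(s["clock"])
```

```text
grip mm 57.9 expected 60
lifted grip 58.0
hit False pos [ 495.7 -412.2  -20.1] F [-1.7  1.1  3.8]
clock 31.2
32.35
```

View pics/chk1.png

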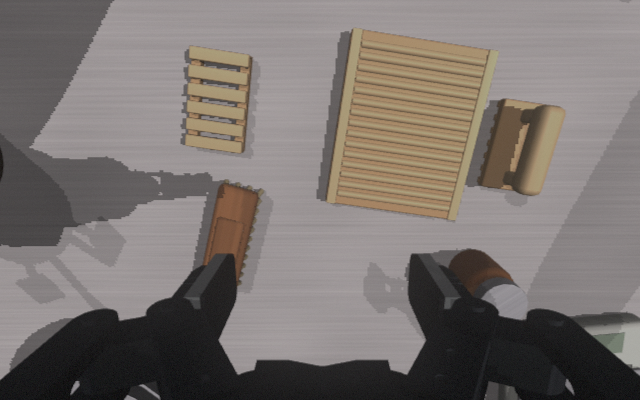

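chk1 shows the rest at (219,100), the board at (410,125) and the float at (522,147), all flat on the table. The rest looks a little less turned than the board, and the float's gap looks small, so I'll measure both.

```bash
cat >> m.py <<'E'
def poly(mask,cp,z):
    c=max(cv2.findContours(mask.astype(np.uint8),cv2.RETR_EXTERNAL,cv2.CHAIN_APPROX_NONE)[0],key=cv2.contourArea)
    return ray(cp,c[:,0,:],z)[:,:2]
def box(m,x0,y0,x1,y1):
    o=np.zeros(m.shape,bool);o[y0:y1,x0:x1]=m[y0:y1,x0:x1];return o
def rel(c,a,C0,a0):
    d=np.array(c)-C0;t=np.deg2rad(a0);return np.round([d@[np.cos(t),np.sin(t)],d@[-np.sin(t),np.cos(t)],a-a0],1)
def clos(m,k=13): return cv2.morphologyEx(m.astype(np.uint8),cv2.MORPH_CLOSE,np.ones((k,k)))
E
python3 - <<'E'
from m import *
p,d,cp=load("chk1");P=cloud(cp,d);z=P[...,2];hsv=cv2.cvtColor(p,cv2.COLOR_RGB2HSV)
sat=(hsv[...,1]>45)&(hsv[...,2]>60)
b=rect(poly(clos(box(sat&(z>9)&(z<28),320,20,505,228)),cp,18));print("board",b)
r=rect(poly(clos(box(sat&(z>12)&(z<28),170,35,262,165)),cp,20));print("rest",r,rel(r[0],r[3],b[0],b[3]))
m=box(z>50,485,90,580,210);g=rect(P[m][:,:2]);print("bar",g,rel(g[0],g[3],b[0],b[3]),P[m][:,2].max())
m=box(sat&(z>9)&(z<24),485,90,580,210);q=P[m][:,:2];l=(q-b[0])@by_ if 0 else None
g2=rect(q);print("sole(part)",g2,rel(g2[0],g2[3],b[0],b[3]))
E
```

```text
board (array([ 528.6, -191.1]), 194.3, 179.6, 81.62)
rest (array([ 495.4, -411.7]), 99.2, 60.7, -8.25) [-223.1    0.7  -89.9]
bar (array([543.4, -91.9]), 87.7, 23.7, -8.13) [100.3  -0.2 -89.8] 61.216761516413385
sole(part) (array([ 538.7, -113.3]), 96.9, 67.0, -12.29) [ 78.4   1.3 -93.9]
```

```bash
python3 - <<'E'
from m import *
p,d,cp=load("chk1");P=cloud(cp,d);z=P[...,2];hsv=cv2.cvtColor(p,cv2.COLOR_RGB2HSV)
sat=(hsv[...,1]>45)&(hsv[...,2]>60)
L=(P[...,:2]-C)@by
b=rect(poly(clos(box(sat&(z>9)&(z<28)&(L<84),320,20,505,228),5),cp,18));print("board",b)
for n,c,a in(("rest",[495.4,-411.7],-8.25),("flt",[543.4,-91.9],-8.13)): print(n,rel(c,a,b[0],b[3]))
E
python3 - <<'E'
from h import *
D=24.7
# mushroom: grasp height (object) 46 -> TCP = 46+4-19-D
zo=46-19-D
carry([529.3,283.0],0,zo+4,T(0,-123),BY,zo+.7,130,o1=0.7,o2=0.6,wexp=28)
E
```

```text
board (array([ 525.3, -213.5]), 179.6, 149.0, -8.39)
rest [-7.000e-01 -2.004e+02  1.000e-01]
flt [  0.2 122.9   0.3]
grip mm 26.1 expected 28
lifted grip 26.1
hit False pos [ 507.1 -335.     3.5] F [-0.3 -0.8 -2. ]
clock 42.2
```

Float and rest are within about 1 mm of target and 0.3° of the board's yaw. Next the soap, then the bottle.

Run:
```python
from h import *
D=24.7
ok=carry([444.4,153.2],np.deg2rad(1.1),9-D,[495.4,-411.8],BY,25.8-D,130,o1=0.9,o2=0.7,wexp=46)
if ok:
    # bottle: grasp point (object) 68
    zo=70-19-D
    manip.reach([619,287.5,200],DOWN(0))
    carry([619.0,287.6],0,zo+4,T(135,0),BY,zo+.7,190,o1=1.0,o2=0.8,wexp=50)
    print(manip.sense()["position"])
```

```text
grip mm 44.4 expected 46
lifted grip 44.5
hit False pos [ 495.7 -412.     1.6] F [ 0.1 -0.6 -0.5]
clock 51.7
grip mm 48.2 expected 50
lifted grip 48.3
hit False pos [ 658.6 -232.9   27.4] F [ 0.3 -0.5 -1. ]
clock 62.7
[ 658.05455879 -232.72670861  115.90192069]
```

Run:
```python
from h import *
p0=manip.sense()["position"]
manip.move_straight([p0[0]-10,p0[1],180],max_speed=150)
manip.reach([600,-250,290],DOWN(0));manip.sleep(0.4);snap("fin1")
manip.reach([500,-20,300],DOWN(0));
p,d=manip.camera("top");cv2.imwrite("pics/top2.png",cv2.resize(p[90:260,160:480,::-1],None,fx=2.4,fy=2.4));np.savez("pics/top2.npz",p=p,d=d)
p,d=manip.camera("scene");cv2.imwrite("pics/scene2.png",p[:,:,::-1])
print(manip.sense()["clock"])
```

```text
65.35
```

View pics/fin1.png

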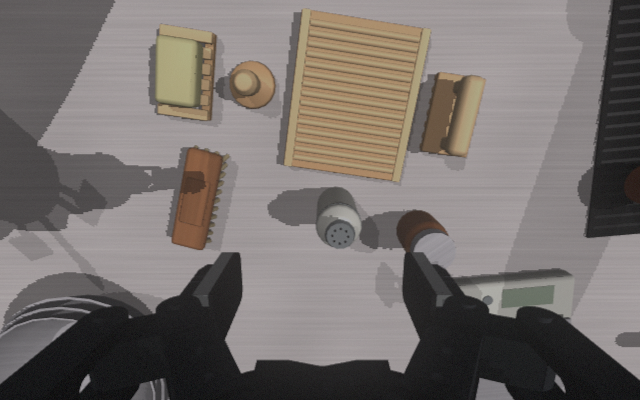

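View pics/top2.png

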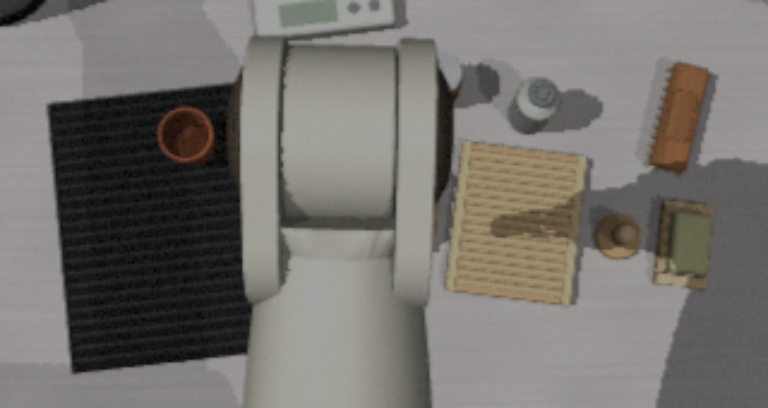

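View pics/scene2.png

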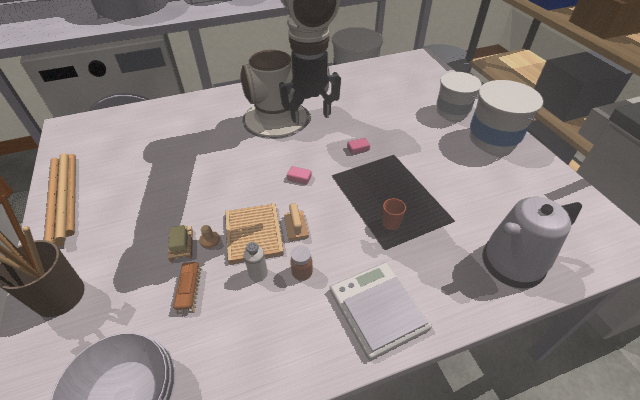

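fin1 shows everything standing where it should: soap on the rest (180,72), mushroom (252,84), board (357,97), float (455,115) and bottle (338,215), with the brush and jar in place. Now to measure.

Run:
```python
from m import *
p,d,cp=load("fin1");P=cloud(cp,d);z=P[...,2];hsv=cv2.cvtColor(p,cv2.COLOR_RGB2HSV)
sat=(hsv[...,1]>45)&(hsv[...,2]>60);L=(P[...,:2]-C)@by
b=rect(poly(clos(box(sat&(z>9)&(z<28)&(abs(L)<84),275,0,435,190),5),cp,18));print("board",b)
R=lambda n,r:print(n,r,rel(r[0],r[3],b[0],b[3]))
R("rest",rect(P[box(sat&(z>14)&(z<26)&(hsv[...,0]<24),145,15,222,128)][:,:2]))
m=box(sat&(hsv[...,0]>=24)&(z>30),145,15,222,128);R("soap",rect(poly(m,cp,42)));print(np.nanmedian(z[m]))
R("bar",rect(P[box(z>50,420,60,495,165)][:,:2]))
def circ(n,q):
    c,r=cv2.minEnclosingCircle(np.float32(q));print(n,np.round(c,1),round(r,1),rel(c,b[3],b[0],b[3]))
circ("knob",P[box(z>53,225,55,280,112)][:,:2])
circ("mush sole",P[box(sat&(z>10)&(z<25),225,55,280,112)][:,:2])
m=box(z>115,310,180,365,255);circ("rose",P[m][:,:2]);print(z[m].max())
m=box(z>75,395,200,460,275);q=P[m][:,:2];print("jar top",cv2.minEnclosingCircle(np.float32(q)))
```

```text
board (array([ 525.3, -213. ]), 179.6, 148.5, -8.46)
rest (array([ 495.4, -412.7]), 99.9, 60.4, -8.32) [-2.000e-01 -2.019e+02  1.000e-01]
soap (array([ 495.8, -410.4]), 71.0, 49.4, -7.97) [-1.000e-01 -1.996e+02  5.000e-01]
46.738140843380336
bar (array([543.4, -91.3]), 87.9, 24.5, -8.5) [ -0. 123.  -0.]
knob [ 507.1 -335.1] 13.6 [-1.000e-01 -1.234e+02  0.000e+00]
mush sole [ 507.1 -334.9] 27.1 [  -0.  -123.2    0. ]
rose [ 658.7 -232.7] 15.6 [1.349e+02 1.000e-01 0.000e+00]
122.94537358877307
jar top ((651.0689697265625, -162.08401489257812), 82.46338653564453)
```

Every placing is within 1–2 mm, and the cup, brush and jar sit at the same pixels as at the start. Handing in.

Run:
```python
from workcell import manip
print(manip.sense()["clock"]);manip.job_done()
```

```text
65.35
the job is handed in; nothing more can be done
```

The felting place is laid and handed in at 65 s. I placed the float, soap rest, mushroom, soap and bottle in that order.

| Thing | Position from the board's centre (along its depth, to its left) | Target | Yaw against the board |
|---|---|---|---|
| Float | (0, +123) mm | (0, +124) mm | 0° |
| Mushroom | (0, −123) mm | (0, −123) mm | – |
| Soap rest | (0, −202) mm | (0, −201) mm | 0.1° |
| Bottle | (135, 0) mm | (135, 0) mm | – |

- **Gaps and soap:** the gaps come to about 19–21 mm. The soap lies flat on the rest, centred lengthwise and about 2 mm off crosswise.
- **Bystanders:** the cup and brush are at the same pixels in the top picture as before, and the jar in the scene picture. I didn't move the two pink bars.
- **What went wrong:** the first try at the rest closed on air above it. A gentle probe on the bare table showed the real fingertips about 25 mm behind the stated TCP. I corrected all later heights by that amount. The float had already been carried by the top few millimetres of its bar, but it arrived flat and in place.
- **Check that failed:** my last depth-mask measurement of the jar picked up other parts of the picture and gave no usable figure, so the jar rests on the picture comparison alone.

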